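Index the kiln-prop turntable and tip in the posts

ROBOT

A 7-joint arm with a two-finger parallel gripper is mounted at the origin on the work surface. World frame = base frame: x ahead of the robot, y to its left, z up, the work surface at z = 0. Lengths are in m, angles in rad, forces in N, time in s.
With the tool pointing down it reaches from about 0.425 to 0.825 m from the base axis. Payload 3.6 kg.
Tool frame: the origin (TCP) lies where the fingers leave the gripper's body, on its centre line; the fingertips stand 73 mm ahead of it and the grasp point (between the pads) lies 54 mm ahead of it; z points along the fingers, y is the line along which they close (so a half turn about z gives the same grasp; the last joint's range is limited). The gripper opens to 85 mm and grips with 20 to 120 N. Pads are 22 mm wide; open, the fingers measure 114 mm over their backs; the gripper's body (76 mm by 85 mm) begins 54 mm behind the grasp point. The pads swing forward as they close: fully open they stand 13 mm farther back than shut.
Start: joints at [-1.282, 0.615, -0.013, 1.423, 0.008, 1.103, -0.04], TCP at [0.202, 0.618, 0.304] pointing down, gripper open.
Joint ranges: [-3.12, 3.12], [-0.3, 2.06], [-1.34, 1.32], [0.26, 2.42], [-1.36, 4.5], [0.01, 1.98], [-2.84, 2.84]. Speed limits (rad/s): [2.79, 2.79, 3.14, 3.14, 3.14, 3.14, 3.14].

INTERFACE

Orientations are given as a unit quaternion [x, y, z, w].
In Python, from station import arm, snapshot, camera_info, ticket gives the robot as it stands. Calls block until the motion is done:
- arm.movep(position, orientation): joint-space move of the TCP to a pose.
- arm.line_to(position, velocity=0.15, ori=None): straight line of the TCP; ori=None keeps the orientation; velocity is the mean speed in m/s.
- arm.move_j(angles): joint-space move.
- arm.move_gripper(opening, effort=None): opening from 0.0 (shut) to 1.0 (fully open); effort is the grip in N (None keeps the last); returns when the fingers have stopped.
- arm.pause(seconds).
- arm.ik(position, orientation): joint angles nearest the present ones, or None.
- snapshot(name): name is "side" or "top" or "wrist"; returns the picture (384x512x3 uint8, blue, green, red); there is no depth.
- camera_info(name): a dict with "fx", "fy", "cx", "cy" (pixels), "dist_coeffs" ([k1, k2, p1, p2, k3] as OpenCV has them; the pictures are not rectified), "R" (3x3) and "t" (3): a world point X has camera coordinates R X + t; the wrist camera has in their place "T_tool_cam" (4x4, takes a point from camera to tool coordinates, whose origin is the TCP and whose axes are the flange's). Camera axes: x right, y down, z forward; pixel columns grow to the right and rows downward; lengths in m; the calibration is good to about 2 mm. A picture is of the moment at which its call begins: read the wrist's pose just before it. camera_info takes no time and is no camera call.
A pose or a line that the arm cannot do raises arm.MotionError and nothing moves.
- ticket.finish_job(): hands the job in; it is judged then, once.
Readings, each from a call of its own:
- arm.read_time(): time.
- arm.read_joint_positions(): joint angles.
- arm.read_dq(): joint speeds.
- arm.read_effort(): joint torques, N m.
- arm.read_tool_pos(): TCP position.
- arm.read_eef_rot(): TCP orientation.
- arm.read_ft_force(): force on the tool from outside, world axes, zero at the start.
- arm.read_wrist_torque(): the same for the moment, N m.
- arm.read_opening(): opening from 0.0 (shut) to 1.0 (fully open).
- arm.read_finger_force(): force on a finger pad.
Only numpy, scipy, OpenCV 4.12 (cv2) and the standard library are available. Lean on these libraries where they do the work, as an engineer would, in place of code of your own. Each camera call takes 0.05 s, during which the arm holds its last target. There are 200 camera calls.

TASK

Take the turntable by its upright wooden knob and turn it until the empty bin sits under the foot of the chute and the table clicks into its notch. Then tip the tray of three kiln posts into the chute so that all of them roll down into that bin, and stand the empty tray back flat on the bench. Leave the other things on the bench where they are.

Things in the scene. Friction and masses are not known exactly. Their poses are not given: they have to be found in the camera images.
- station: Fixed steel foot that carries the turntable and the chute. Origin on the turntable's axis at bench height, z up; +y points from the axis out to the chute. The chute stands on two legs, 208 mm out along +y and 75 mm either side. A spring ball in a 45 mm high grey block, 224 mm out along +x, clicks into notches between ribs on the turntable's rim.
- chute_top (a point): Middle of the upper, outer edge of the chute's floor: 220 mm out from the axis along the station's +y, 151 mm above the bench; axes of the station. Chute: aluminium, 130 mm wide inside, floor 85 mm long falling 40 degrees towards the axis, side cheeks 43 mm high at right angles to the floor.
- chute_low (a point): Middle of the lower, inner edge of the chute's floor, where things drop off: 155 mm out along the station's +y, 96 mm high; same axes as the station.
- turntable (a joint): Turntable angle, rad, anticlockwise from above. 0 = empty bin under the chute, ball in its notch: within about 0.04 of 0 it pulls itself to 0 when let go; entering or leaving the notch takes about 6 N at the knob, other turning about 1 N; it stays where left. Starts from -1.9 to -1.0, so turn it positive; stops at -2.3 and 0.7. Wooden disc, 190 mm radius, top 38 mm above the bench.
- knob (a point): Upright round dark-wood knob for turning the turntable: 24 mm diameter, top 143 mm above the bench, fixed to the disc across from the empty bin, 140 mm from the axis. This point is on its centre line 118 mm above the bench, a good height to grip (25 mm below the top); it travels on a circle about the station's origin.
- bin (a point): Middle of the inner floor of the empty bin, 42 mm above the bench, 110 mm from the axis, across from the knob. x along the bin (142 mm inside), y outwards (112 mm inside), z up. Rims 88 mm above the bench, inner wall to 123 mm. The disc carries three such grey bins, 120 degrees apart, 150 x 120 mm outside; the others are full of flat discs and of square blocks.
- tray: Loose open aluminium tray, 0.22 to 0.34 kg empty. Origin under the middle of its floor, z up. Floor 118 mm long (y), 100 mm wide (x), 4 mm thick; side walls 36 mm, back wall 42 mm high. The -y end has no wall, only a lip of the floor bent up 25 degrees over 26 mm: it empties over this end. At the start -y points roughly towards the chute. Grip at the back (+y) end.
- tray_grip (a point): Where to hold the tray: on its wooden grip, a flat plate 50 mm wide (tray x), 16 mm thick and 78 mm long, which leans back 30 degrees from vertical, its top towards the tray's +y. This point, midway through its thickness and width, lies 95 mm from the tray's origin along +y and 66 mm above its underside, 21 mm below the plate's upper end measured along it. Same axes as the tray.
- tray_lip (a point): Middle of the outer edge (underside) of the pouring lip: 82 mm from the tray's origin along -y, 11 mm above its underside. Same axes as the tray.
- post1_center (a point): Centre of a white ceramic kiln post, a plain solid cylinder 36 mm in diameter and 64 mm long, 85 g, loose; at the start the three lie side by side across the tray, along its x, and can roll towards the lip.
- post2_center (a point): Centre of a white ceramic kiln post, a plain solid cylinder 36 mm in diameter and 64 mm long, 85 g, loose; at the start the three lie side by side across the tray, along its x, and can roll towards the lip.
- post3_center (a point): Centre of a white ceramic kiln post, a plain solid cylinder 36 mm in diameter and 64 mm long, 85 g, loose; at the start the three lie side by side across the tray, along its x, and can roll towards the lip.
- mug: Bystander: terracotta mug, 80 mm wide, 90 mm high, origin under its middle.
- jar: Bystander: glass jar with white cap, 76 mm wide, 110 mm high, origin under its middle.
- bowl: Bystander: white bowl, 130 mm wide, 60 mm high, origin under its middle.
- billet1: Bystander: grey upright billet, 80 mm wide, 90 mm high, origin under its middle.
- billet2: Bystander: another such grey billet.
- brush: Bystander: brush lying on the bench.
- batten: Bystander: wooden batten 200 x 35 x 20 mm lying on the bench, origin under its middle.
Mind the look-alikes: they are no part of the job. What is shaped like the part that bears post1_center but blue or red is not meant.

How it is judged:
On the way, in this order (a step that is already met when the one before it is completed fails the run):
1. the turntable has been turned to its notch, with the empty bin under the foot of the chute (value of joint turntable between -0.04 and 0.04 rad and velocity of joint turntable between -0.1 and 0.1 rad/s), for 0.2 s.
2. the tray is tipped by more than 34 degrees with its lip over the chute, the turntable still in its notch (value of joint turntable between -0.04 and 0.04 rad and angle between tray's own z axis and vertical above 0.6 rad and x of tray_lip in the frame of station between -0.065 and 0.065 m and y of tray_lip in the frame of station between 0.12 and 0.25 m and z of tray_lip in the frame of station between 0.08 and 0.26 m), for 0.2 s.
At the end, for the whole second after the job is handed in: Turntable at rest in its notch, empty bin under the chute (joint within 0.04 rad of 0); all three post centres inside that bin (within 71 mm by 56 mm of its middle, under 75 mm above its floor); tray upright (within 5 degrees) and still on the bench (underside within 10 mm) (value of joint turntable between -0.04 and 0.04 rad and x of post1_center in the frame of bin between -0.071 and 0.071 m and y of post1_center in the frame of bin between -0.056 and 0.056 m and z of post1_center in the frame of bin between 0 and 0.075 m and x of post2_center in the frame of bin between -0.071 and 0.071 m and y of post2_center in the frame of bin between -0.056 and 0.056 m and z of post2_center in the frame of bin between 0 and 0.075 m and x of post3_center in the frame of bin between -0.071 and 0.071 m and y of post3_center in the frame of bin between -0.056 and 0.056 m and z of post3_center in the frame of bin between 0 and 0.075 m and height (world z) of tray between -0.01 and 0.01 m and angle between tray's own z axis and vertical below 0.09 rad and linear speed of tray below 0.02 m/s); the robot touches nothing.
It fails at once if a bystander is moved by more than 30 mm (distance of any of mug, jar, bowl, billet1, billet2, brush, batten from where it was at the start of the episode above 0.03 m).
It also fails if it takes over 72 s, if anything falls off the work surface, if the arm or the gripper's body presses on something with over 40 N, if the wrist force passes 120 N, or if a joint passes its speed limit or range.

## Working session

There is one attempt and no reset: what is moved stays moved. The work goes in short steps, each a Python script; the robot and the scene stay as the last script left them, time stands still between calls to the robot, and variables do not carry over. Pictures are saved under pics/ and viewed, at most 10 in all, crops included, and the job is handed in when it is done.

```bash
mkdir -p pics; ls; python3 - <<'E'
from station import arm, snapshot, camera_info
import cv2,numpy as np
for n in("side","top"):
    cv2.imwrite(f"pics/{n}0.png",cv2.resize(snapshot(n),(800,600),interpolation=cv2.INTER_CUBIC))
    print(n,camera_info(n))
print(camera_info("wrist"),arm.read_time(),arm.read_tool_pos(),arm.read_eef_rot())
E
```

```text
pics
side {'fx': 426.1474471717198, 'fy': 426.1474471717198, 'cx': 254.81336498396877, 'cy': 190.09310920014303, 'dist_coeffs': array([-0.05323819,  0.        ,  0.        ,  0.        ,  0.        ]), 'R': array([[ 0.99396428, -0.10818136, -0.0182154 ],
       [-0.07186967, -0.5166815 , -0.8531559 ],
       [ 0.08288401,  0.84931562, -0.52133791]]), 't': array([-0.48592578,  0.10886962,  1.39893186])}
top {'fx': 434.82217109056614, 'fy': 434.82217109056614, 'cx': 261.42221752869295, 'cy': 195.32857752929667, 'dist_coeffs': array([-0.01911722,  0.        ,  0.        ,  0.        ,  0.        ]), 'R': array([[ 0.00945743, -0.99985072,  0.01446002],
       [-0.99519095, -0.01082131, -0.09735436],
       [ 0.0974963 , -0.01346976, -0.99514473]]), 't': array([-0.02861588,  0.5027112 ,  1.30029733])}
{'fx': 322.3430873923995, 'fy': 322.3430873923995, 'cx': 252.1890604417713, 'cy': 190.94208282170064, 'dist_coeffs': array([-0.06933702,  0.        ,  0.        ,  0.        ,  0.        ]), 'T_tool_cam': array([[ 3.89133745e-04, -9.54735556e-01, -2.97455656e-01,
         7.64161098e-02],
       [ 9.99999825e-01,  5.04246038e-04, -3.10257824e-04,
         1.34087137e-03],
       [ 4.46205012e-04, -2.97455484e-01,  9.54735584e-01,
        -7.01382767e-02],
       [ 0.00000000e+00,  0.00000000e+00,  0.00000000e+00,
         1.00000000e+00]])} 0.1 [0.20169669 0.61735236 0.302827  ] [ 1.57164733e-01  9.87571674e-01 -1.18637730e-03 -1.67912526e-04]
```

View pics/side0.png

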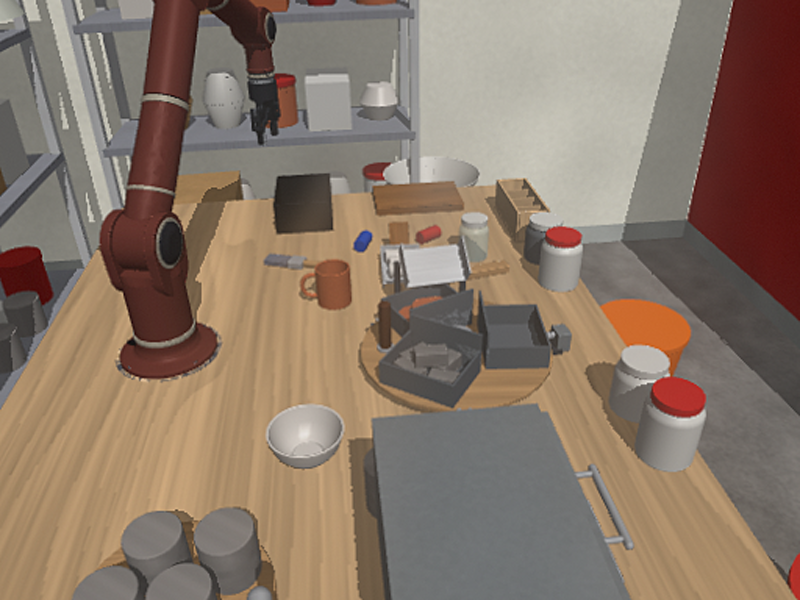

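View pics/top0.png

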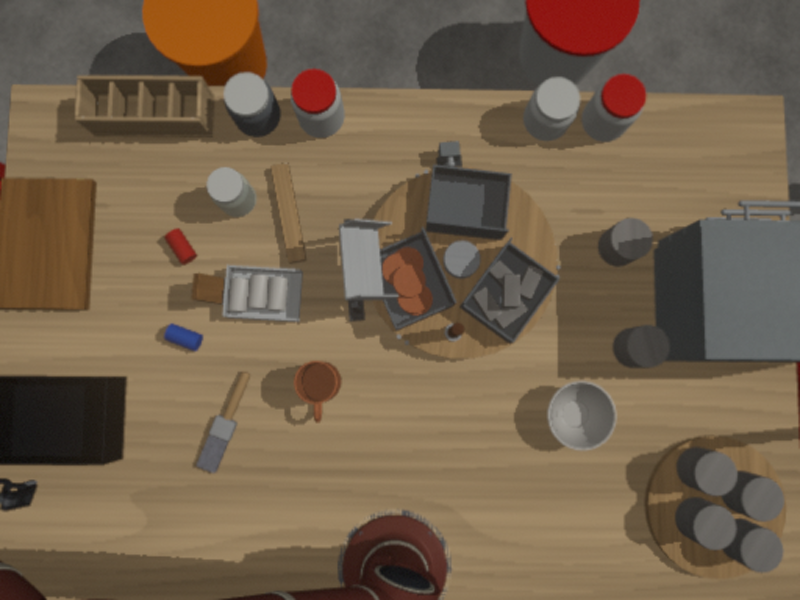

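Candidates (800x600 top picture): the upright knob is at (456,330), and could be confused with the dark chute leg (355,308) or the hub (462,259). The white posts in the tray are at (238/258/278,292), and the decoys are red (180,246) and blue (183,337). The tray grip is at (207,288), and could be confused with the batten (288,212). The empty bin is at (470,200). I choose the (456,330) knob, standing opposite the empty bin, and the white posts in the tray. Next, close crops.

```bash
python3 - <<'E'
import cv2
from station import snapshot
t=snapshot("top");s=snapshot("side");cv2.imwrite("pics/top_raw.png",t);cv2.imwrite("pics/side_raw.png",s)
cv2.imwrite("pics/c1.png",cv2.resize(t[95:235,115:365],None,fx=3.2,fy=3.2,interpolation=cv2.INTER_CUBIC))
cv2.imwrite("pics/c2.png",cv2.resize(s[140:265,225:375],None,fx=4.5,fy=4.5,interpolation=cv2.INTER_CUBIC))
E
```

```text
(no output)
```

View pics/c1.png

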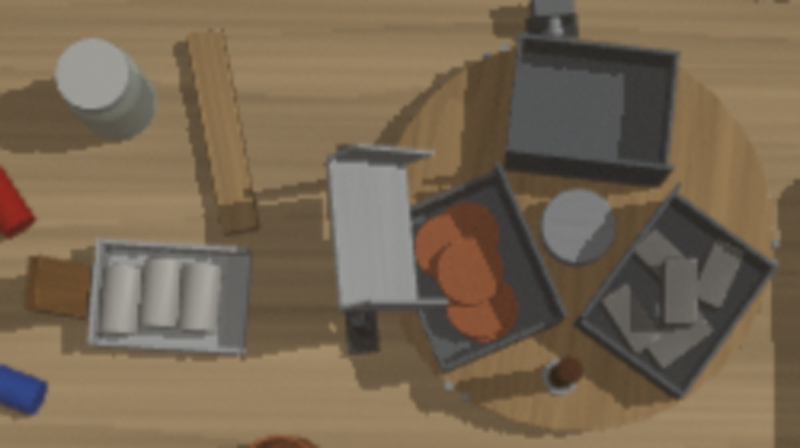

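View pics/c2.png

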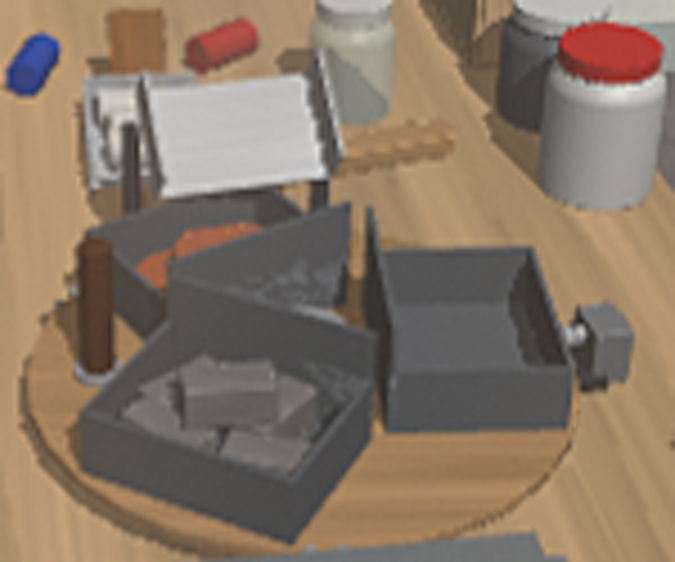

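The crops confirm the choices. The knob top is at (570,370) in the top crop, standing opposite the empty bin at (595,110). The three white posts are in the tray at (122/160/200,293), with the grip at (58,285). Fitting the poses from corner pixels.

```bash
cat > fit.py <<'E'
import cv2,numpy as np
from scipy.optimize import least_squares
from station import camera_info
C={n:camera_info(n) for n in("top","side")}
def proj(n,P):
    c=C[n];K=np.array([[c["fx"],0,c["cx"]],[0,c["fy"],c["cy"]],[0,0,1]])
    return cv2.projectPoints(np.array(P,float).reshape(-1,3),cv2.Rodrigues(c["R"])[0],c["t"],K,c["dist_coeffs"])[0].reshape(-1,2)
def tf(p,x,y,a):
    c,s=np.cos(a),np.sin(a);return np.array([x+c*p[0]-s*p[1],y+s*p[0]+c*p[1],p[2]])
px=lambda n,u,v:(np.array([115+u/3.2,95+v/3.2]) if n=="top" else np.array([225+u/4.5,140+v/4.5]))
ST=[("top",(.065,.22,.151),(333,163)),("top",(-.065,.22,.151),(341,305)),("top",(.065,.155,.096),(405,165)),("top",(-.065,.155,.096),(416,303)),
("side",(.065,.155,.096),(325,179)),("side",(-.065,.155,.096),(165,194))]
TT=[("top",(-.075,.17,.088),(678,53)),("top",(.075,.17,.088),(522,37)),("side",(-.075,.17,.088),(570,372)),("side",(.075,.17,.088),(531,249)),
("top",(0,-.14,.143),(570,368)),("side",(0,-.14,.143),(96,243))]
TR=[("top",(.05,.061,.042),(97,240)),("top",(-.05,.061,.042),(90,345)),("top",(.05,-.082,.011),(250,250)),("top",(-.05,-.082,.011),(244,353)),
("top",(.025,.1124,.080),(30,257)),("top",(-.025,.1124,.080),(27,310))]
def err(q,L,f): return np.concatenate([proj(n,f(q,p))[0]-px(n,*uv) for n,p,uv in L])
fs=lambda q,p:tf(p,*q[:3]); ft=lambda q,p:tf(tf(p,0,0,q[3]),*q[:3])
if __name__=="__main__":
    r=least_squares(lambda q:np.r_[err(q,ST,fs),err(q,TT,ft)],[.6,-.15,0,-1.5],loss="soft_l1")
    print("station",r.x);print(np.r_[err(r.x,ST,fs),err(r.x,TT,ft)].reshape(-1,2).round(1))
    r2=least_squares(lambda q:err(q,TR,fs),[.5,.25,0],loss="soft_l1")
    print("tray",r2.x);print(err(r2.x,TR,fs).reshape(-1,2).round(1))
    np.save("fit.npy",np.r_[r.x,r2.x])
    q=r.x;print("knob",ft(q,(0,-.14,.118)),"knob end",fs(q,(0,-.14,.118)),"chute_low",fs(q,(0,.155,.096)),"top",fs(q,(0,.22,.151)))
    print("grip",fs(r2.x,(0,.095,.066)),"lip",fs(r2.x,(0,-.082,.011)))
E
python3 fit.py
```

```text
station [ 0.59125806 -0.12432523  0.1064308  -1.77722884]
[[ -1.4  -1.8]
 [  0.2   0. ]
 [ -0.   -0.4]
 [  0.7   0.6]
 [  0.4  -1. ]
 [ -1.7   0.5]
 [-49.7  -7. ]
 [ 49.2   3.6]
 [ -8.4 -28.5]
 [  9.8  26.2]
 [  0.1  -0.1]
 [ -0.7  -0.1]]
tray [ 0.52348052  0.26867026 -0.03235006]
[[-0.1 -0.4]
 [-0.1 -0.2]
 [ 0.9  0.1]
 [ 0.9  0.1]
 [-0.5 -0. ]
 [-0.8  0.4]]
knob [ 0.4519575  -0.11034831  0.118     ] knob end [ 0.60613025 -0.26353305  0.118     ] chute_low [0.57479241 0.02979771 0.096     ] top [0.56788746 0.09442992 0.151     ]
grip [0.52655324 0.36362055 0.066     ] lip [0.52082828 0.18671316 0.011     ]
```

The bin corner labels were swapped, so I'll fix that and refit. The tray fit is already good.

```bash
sed -i '/^TT=/,/^TR=/{s/(-.075,.17,.088)/(A,.17,.088)/g;s/(\.075,.17,.088)/(-.075,.17,.088)/g;s/(A,/(.075,/g}' fit.py; python3 fit.py
```

```text
station [ 0.58886473 -0.12502653  0.09459207 -1.77494708]
[[-0.9 -1.9]
 [ 0.1 -0. ]
 [ 0.4 -0.3]
 [ 0.6  0.8]
 [ 0.3 -0.8]
 [-1.9  0.5]
 [ 1.2 -0.3]
 [-0.2 -1.4]
 [ 0.3 -0.6]
 [-0.1 -0.7]
 [-0.1  0.7]
 [-1.5 -0.1]]
tray [ 0.52348052  0.26867026 -0.03235006]
[[-0.1 -0.4]
 [-0.1 -0.2]
 [ 0.9  0.1]
 [ 0.9  0.1]
 [-0.5 -0. ]
 [-0.8  0.4]]
knob [ 0.44970411 -0.10971898  0.118     ] knob end [ 0.60208788 -0.26440066  0.118     ] chute_low [0.57422482 0.02928054 0.096     ] top [0.5680855  0.09398996 0.151     ]
grip [0.52655324 0.36362055 0.066     ] lip [0.52082828 0.18671316 0.011     ]
```

Residuals are about 1 px, and all sizes and the reach agree. Checking IK for the whole plan (knob arc, tray grip, pour) before moving.

```bash
cat > h.py <<'E'
import numpy as np
from scipy.spatial.transform import Rotation as R
from station import arm, snapshot, camera_info, ticket
F=np.load("fit.npy"); S=F[:4]; T=F[4:]
def rot(z,y): return R.from_matrix(np.c_[np.cross(y,z),y,z])
def down(a): # closing line at world angle a
    return rot(np.array([0,0,-1.]),np.array([np.cos(a),np.sin(a),0]))
def knob(th,z=.120,flip=0,dth=0):
    a=S[2]+th; p=np.array([S[0]+.14*np.sin(a),S[1]-.14*np.cos(a),z+.054])
    return p,down(a+dth+np.pi*flip).as_quat()
def tray_tool(lip_or_org,phi,yaw,flip=0,ref=(0,0,0),d=0.):
    """TCP pose so that tray point ref is at lip_or_org, tray tipped phi, yaw; d = back-off along plate"""
    Rt=R.from_euler("z",yaw)*R.from_euler("x",phi)
    ax=np.array([0,.5,3**.5/2]); n=np.array([0,3**.5/2,-.5])*(-1 if flip else 1)
    g=np.array([0,.095,.066])+ax*(.054+d)
    return np.array(lip_or_org)+Rt.apply(g-np.array(ref)),(Rt*rot(-ax,n)).as_quat()
LIP=np.array([0,-.082,.011])
def st(p):
    c,s=np.cos(S[2]),np.sin(S[2]);return np.array([S[0]+c*p[0]-s*p[1],S[1]+s*p[0]+c*p[1],p[2]])
ORG=np.array([T[0],T[1],0.])
E
python3 - <<'E'
from h import *
f=lambda q:None if q is None else np.round(q,2)
for fl in(0,1):
    print("knob",fl)
    for th in np.linspace(S[3],0,5): print(f(arm.ik(*knob(th,flip=fl))))
    print("tray",fl)
    for d in(.08,0): print(f(arm.ik(*tray_tool(ORG,0,T[2],fl,d=d))))
    for ph in(0,.4,.7,.96): print(f(arm.ik(*tray_tool(st((0,.188,.16)),ph,S[2],fl,LIP))))
E
```

```text
knob 0
[-0.14  0.58  0.5   2.1  -0.5   0.58 -0.97]
[-0.02  0.6   0.5   2.04 -0.49  0.62 -0.42]
[-0.01  0.69  0.63  1.91 -0.6   0.74  0.18]
[ 0.05  0.76  0.61  1.73 -0.56  0.83  0.57]
[ 0.11  0.81  0.5   1.55 -0.46  0.9   0.86]
tray 0
[-0.85  0.94  0.06  1.18  0.3   1.43  0.62]
[-0.83  0.98  0.08  1.32  0.3   1.24  0.61]
[-0.67  0.7   0.04  1.48  0.44  1.28  0.84]
[-0.44  0.52 -0.    1.53  0.13  1.14  1.17]
[-0.24  0.45  0.02  1.55 -0.2   1.13  1.52]
[-0.06  0.45  0.04  1.55 -0.48  1.22  1.83]
knob 1
[ 0.14  0.53  0.07  2.09 -0.08  0.52  1.73]
[ 0.34  0.56 -0.04  2.03  0.04  0.56  2.18]
[ 0.46  0.61 -0.11  1.89  0.1   0.64  2.64]
[-0.18  0.98  1.13  1.74 -0.99  1.11 -2.21]
[-0.15  1.04  1.13  1.56 -0.99  1.2  -1.88]
tray 1
[-1.18  1.09  0.87  1.19 -0.31  1.42 -2.05]
[-1.17  1.13  0.84  1.34 -0.34  1.24 -2.02]
[-1.09  0.85  0.88  1.49 -0.13  1.18 -1.79]
[-0.89  0.61  0.77  1.54 -0.32  1.17 -1.56]
[-0.64  0.51  0.67  1.56 -0.52  1.22 -1.32]
[-0.39  0.49  0.57  1.56 -0.7   1.34 -1.1 ]
```

```bash
python3 - <<'E'
from h import *
import cv2
arm.move_gripper(.7,40)
arm.movep(*knob(S[3],.26))
p,q=knob(S[3]); arm.line_to(p,.12)
arm.move_gripper(0,40)
print(arm.read_opening(),arm.read_finger_force(),arm.read_ft_force().round(1) if hasattr(arm.read_ft_force(),'round') else arm.read_ft_force(),arm.read_time())
cv2.imwrite("pics/k1.png",np.hstack([cv2.resize(snapshot("side")[120:270,200:350],(400,400)),cv2.resize(snapshot("wrist"),(400,400))]))
E
```

```text
0.2689411307027334 39.06798541545868 [-1.   0.9  5. ] 5.025
```

View pics/k1.png

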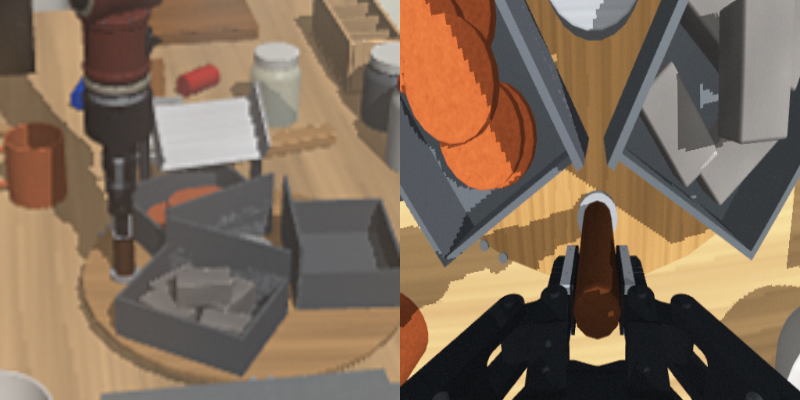

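The knob is held squarely between the pads (wrist view around (600,260)). The opening is about 23 mm, which matches its 24 mm diameter. Now turning.

```bash
python3 - <<'E'
from h import *
for th in np.linspace(S[3],0,13)[1:]:
    p,q=knob(th); arm.line_to(p,.10,ori=q)
    print(round(th,2),np.round(arm.read_ft_force(),1))
arm.pause(.3)
print(arm.read_opening(),arm.read_tool_pos(),p,np.round(arm.read_ft_force(),1),arm.read_time())
E
```

```text
-1.63 [ 0.6 -1.4  3.9]
-1.48 [ 1.1 -0.6  4.8]
-1.33 [2.2 0.5 4.3]
-1.18 [ 3.  -0.2  5. ]
-1.04 [0.8 3.  8.6]
-0.89 [2.2 2.7 7.7]
-0.74 [1.4 3.  8.9]
-0.59 [2.1 3.1 8.4]
-0.44 [1.1 2.5 7.6]
-0.3 [0.4 2.8 8. ]
-0.15 [0.7 2.7 8. ]
0.0 [5.1 0.7 4.1]
0.27372143894585355 [ 0.60403129 -0.26213747  0.17444554] [ 0.60208788 -0.26440066  0.174     ] [4.1 1.4 4.8] 9.725
```

```bash
python3 - <<'E'
from h import *
import cv2
arm.move_gripper(.6); p,q=knob(0,.25); arm.line_to(p,.25)
arm.movep(*tray_tool(ORG,0,T[2],d=.13))
t=snapshot("top");s=snapshot("side");cv2.imwrite("pics/top1.png",t)
cv2.imwrite("pics/k2.png",np.vstack([cv2.resize(t[110:235,200:365],(528,400)),cv2.resize(s[130:265,225:375],(400,360))[:200].copy() if 0 else cv2.resize(s[160:265,225:375],(528,200))]))
print(arm.read_time())
E
```

```text
13.3583
```

View pics/k2.png

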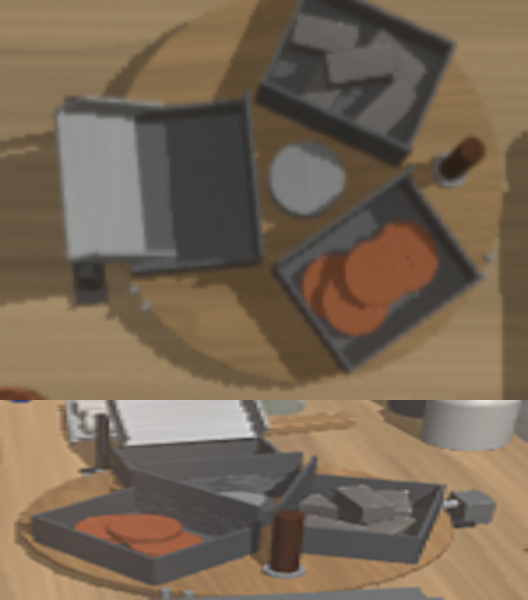

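The bin is now under the chute, with its inner wall from (247,95) to (261,262) in the picture and the knob top at (468,148). Checking the angle numerically.

```bash
python3 - <<'E'
from fit import *
F=np.load("fit.npy")
P=lambda u,v:np.array([200+u/3.2,110+v/3.2])
L=[((.075,.05,.123),(247,96)),((-.075,.05,.123),(261,261)),((0,-.14,.143),(470,147))]
f=lambda th,p:tf(tf(p,0,0,th),*F[:3])
e=lambda t:np.concatenate([proj("top",f(t[0],p))[0]-P(*uv) for p,uv in L])
r=least_squares(e,[0.]);print(r.x,r.fun.round(1))
# joint refit of station with chute pixels, theta=0
g=lambda q:np.r_[err(q,ST,fs),np.concatenate([proj("top",fs(q,p))[0]-P(*uv) for p,uv in L]),err(q,TT,ft)]
r=least_squares(g,F[:4],loss="soft_l1");print(r.x,F[:4]);print(g(r.x).reshape(-1,2).round(1).tolist())
E
```

```text
[0.02590196] [ 0.2 -1.6  1.9 -1.3  1.1 -0.2]
[ 0.58885834 -0.12409396  0.09895613 -1.78036906] [ 0.58886473 -0.12502653  0.09459207 -1.77494708]
[[-1.3, -1.6], [-0.1, 0.3], [0.0, -0.0], [0.4, 1.0], [0.0, -0.9], [-2.2, 0.4], [0.4, -2.0], [1.0, -1.6], [0.9, 0.9], [1.0, -0.3], [-0.4, -1.5], [0.2, -0.7], [-0.1, -0.8], [-0.5, 0.7], [-1.5, -0.3]]
```

The angle is consistent with the notch: it was released within about 0.02 rad, with the spring pulling it in. Saving a slightly refined station pose and grasping the tray.

```bash
python3 - <<'E'
from h import *
import cv2
F[:3]=[.5889,-.1243,.105]; np.save("fit.npy",F)
p,q=tray_tool(ORG,0,T[2]); p0=p.copy()
arm.line_to(p,.10)
arm.move_gripper(0,100)
print(arm.read_opening(),arm.read_finger_force(),np.round(arm.read_ft_force(),1),arm.read_tool_pos(),p,arm.read_time())
cv2.imwrite("pics/t1.png",np.hstack([cv2.resize(snapshot("top")[110:210,100:200],(400,400)),cv2.resize(snapshot("wrist"),(400,400))]))
E
```

```text
0.17453179070546698 97.24617004394531 [-0.3  1.5  0.1] [0.52708864 0.39133513 0.11255851] [0.52742654 0.39060643 0.11276537] 15.225
```

View pics/t1.png

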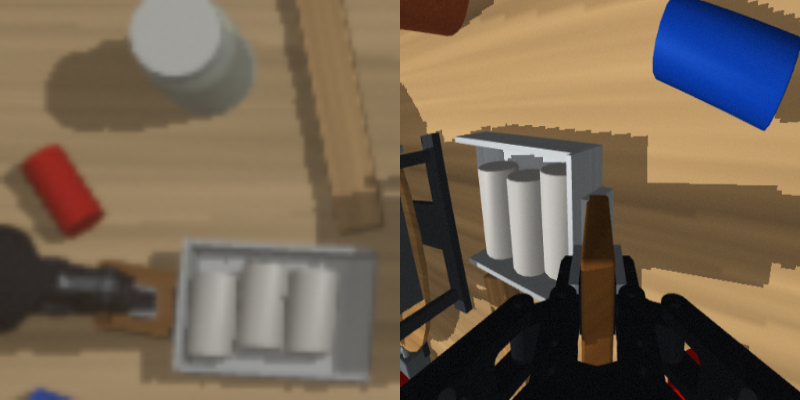

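The plate is gripped squarely (opening about 15 mm) with all three posts in the tray. Now lift, carry above the chute and pre-tip below the roll-off angle.

```bash
python3 - <<'E'
from h import *
import cv2
def go(p,phi,yaw,v,ref=LIP):
    pp,q=tray_tool(p,phi,yaw,ref=ref); arm.line_to(pp,v,ori=q)
go(ORG+[0,0,.20],-.05,T[2],.15,(0,0,0))
go(st((0,.20,.215)),0,S[2],.12)
go(st((0,.188,.175)),.30,S[2],.08)
arm.pause(.2)
print(arm.read_opening(),np.round(arm.read_ft_force(),1),arm.read_time())
t=snapshot("top");s=snapshot("side")
cv2.imwrite("pics/p1.png",np.hstack([cv2.resize(t[110:210,160:260],(400,400)),cv2.resize(s[120:220,220:320],(400,400))]))
E
```

```text
0.1725183070287453 [-0.3  0.4 -5.2] 18.9417
```

View pics/p1.png

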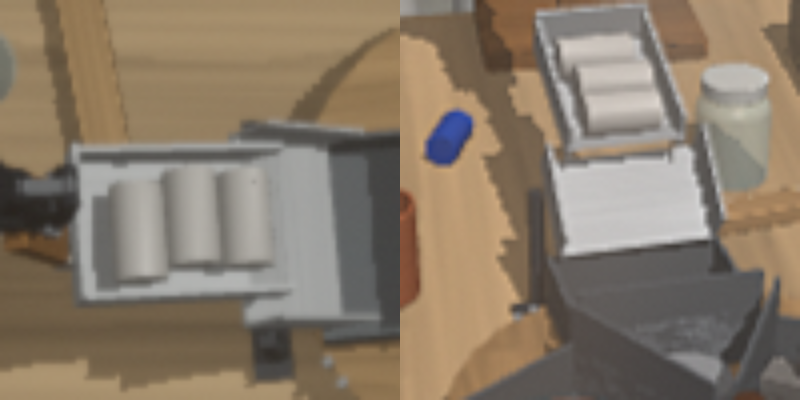

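The tray lip sits between the cheeks (top view: lip at x≈285, cheeks at y≈130 and 315), and the posts rest against the lip. Pouring.

```bash
python3 - <<'E'
from h import *
import cv2
def go(p,phi,yaw,v,ref=LIP):
    pp,q=tray_tool(p,phi,yaw,ref=ref); arm.line_to(pp,v,ori=q)
for ph in(.42,.5,.58,.66,.75,.85,.95):
    go(st((0,.186,.162)),ph,S[2],.05); print(ph,np.round(arm.read_ft_force(),1))
arm.pause(1.)
print(arm.read_opening(),np.round(arm.read_ft_force(),1),arm.read_time())
t=snapshot("top");s=snapshot("side")
cv2.imwrite("pics/p2.png",np.hstack([cv2.resize(t[110:210,180:280],(400,400)),cv2.resize(s[120:240,220:340],(400,400))]))
E
```

```text
0.42 [ 1.1  0.4 -4.9]
0.5 [-0.4 -0.1 -2.2]
0.58 [ 0.3  0.2 -2.1]
0.66 [-0.4  0.2 -2.1]
0.75 [ 0.1 -0.2 -1.6]
0.85 [-0.4  0.5 -2.8]
0.95 [-0.3  0.9 -3.3]
0.17106089783110262 [-0.4 -1.  -2.4] 23.975
```

View pics/p2.png

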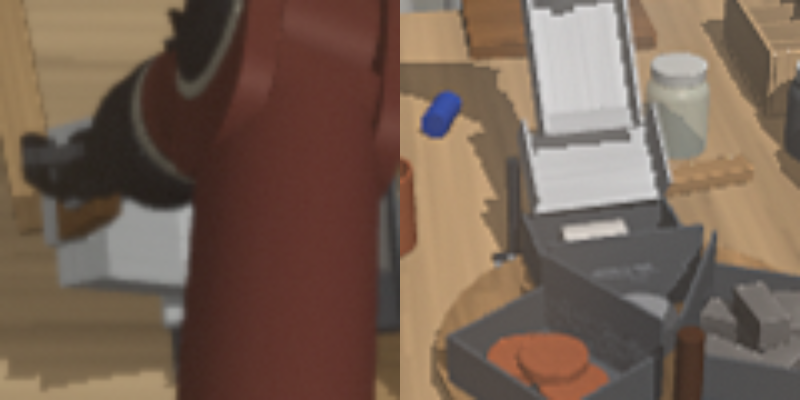

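Tray and chute are empty, and a post is visible in the bin at (595,230). Returning the tray to its original place.

```bash
python3 - <<'E'
from h import *
import cv2
def go(p,phi,yaw,v,ref=LIP):
    pp,q=tray_tool(p,phi,yaw,ref=ref); arm.line_to(pp,v,ori=q)
go(st((0,.20,.225)),.3,S[2],.15)
go(ORG+[0,0,.20],0,T[2],.15,(0,0,0))
go(ORG+[0,0,.02],0,T[2],.12,(0,0,0))
for z in(.01,.005,.002,0,-.002):
    go(ORG+[0,0,z],0,T[2],.03,(0,0,0)); f=arm.read_ft_force(); print(z,np.round(f,1))
    if f[2]>4: break
arm.move_gripper(.55); arm.pause(.3)
p,q=tray_tool(ORG,0,T[2],d=.13); arm.line_to(p,.12)
arm.movep(*tray_tool(ORG+[0,.12,.1],0,T[2],d=.13)); arm.pause(.3)
print(arm.read_time(),np.round(arm.read_ft_force(),1))
t=snapshot("top");s=snapshot("side")
cv2.imwrite("pics/e1.png",np.vstack([cv2.resize(t[85:235,105:365],(693,400)),np.hstack([cv2.resize(s[140:230,225:315],(200,200)),cv2.resize(t[130:200,210:290],(228,200)),np.zeros((200,265,3),np.uint8)])]))
E
```

```text
0.01 [-0.3  0.6 -3.2]
0.005 [ 0.5 -0.3 -2.3]
0.002 [ 0.   0.7 -3.3]
0 [-0.4  1.2 -1.9]
-0.002 [-2.2  1.5  4.7]Traceback (most recent call last):
  File "<stdin>", line 13, in <module>
station.MotionError: the arm cannot take that pose within its joint ranges
```

```bash
python3 - <<'E'
from h import *
import cv2
arm.pause(.3); print(arm.read_time(),np.round(arm.read_tool_pos(),3),np.round(arm.read_ft_force(),1))
t=snapshot("top");s=snapshot("side");f=cv2.INTER_CUBIC
cv2.imwrite("pics/e1.png",np.vstack([cv2.resize(t[85:235,105:365],(600,346),interpolation=f),np.hstack([cv2.resize(s[120:240,220:340],(250,250),interpolation=f),cv2.resize(t[130:200,210:308],(350,250),interpolation=f)])]))
E
```

```text
31.9083 [0.53  0.455 0.225] [-0.3 -0.   0.5]
```

View pics/e1.png

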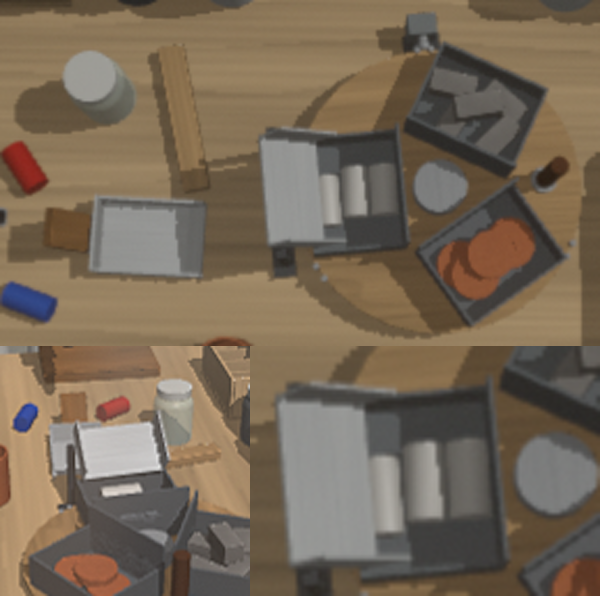

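All three posts lie in the bin at (330/355/382,190). The tray stands flat and empty at (148,237), the turntable is in its notch, and the gripper is clear.

```bash
python3 -c "
from station import ticket
print(ticket.finish_job())"
```

```text
the job is handed in; nothing more can be done
None
```

The job is handed in at about 32 s of the 72 s allowed; the last picture showed the empty bin under the chute with all three posts in it and the tray empty and flat on the bench, but the hand-in returned no verdict.

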